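Mark a stud in the bench marking press

ROBOT

A 6-joint arm with a two-finger parallel gripper is mounted at the origin on the work surface. World frame = base frame: x ahead of the robot, y to its left, z up, the work surface at z = 0. Lengths are in mm, angles in degrees, forces in N, time in s.
With the tool pointing down it reaches from about 300 to 850 mm from the base axis. Payload 4.2 kg.
Tool frame: the origin (TCP) lies midway between the tips of the shut fingers; the grasp point (between the pads) lies 19 mm behind it; z points along the fingers, y is the line along which they close (so a half turn about z gives the same grasp; the last joint's range is limited). The gripper opens to 91 mm and grips with 3 to 60 N. Pads are 32 mm wide; open, the fingers measure 118 mm over their backs; the gripper's body (76 mm by 178 mm) begins 60 mm behind the grasp point.
Start: joints at [-73.224, 18.312, 89.639, -0, 72.044, -1.146], TCP at [176.945, -547.114, 213.976] pointing down, gripper open.
Joint ranges: [-177.97, 177.97], [-48.28, 115.42], [12.27, 149.76], [-77.06, 257.06], [2.81, 150.46], [-146.56, 146.56]. Speed limits (degrees/s): [147.25, 147.25, 180, 180, 180, 180].

INTERFACE

Orientations are given as [roll, pitch, yaw] about the fixed x, y, z axes, in that order (R = Rz(yaw) Ry(pitch) Rx(roll)).
In Python, from workcell import env gives the robot as it stands.
- The arm moves only by the shell command python3 -m jog 'ROWS' [FORCE]. ROWS is a JSON object of lists of equal length, an entry for each row: "jaw": the finger opening in mm, from 0 to 91.2; "slide": the shift along the tool's x, y, z in units of 30 mm (1.0 is 30 mm), a list of three; "spin": the turn about the tool's z in units of 8 degrees (1.0 is 8 degrees). In form: {"jaw": [jaw, ...], "slide": [[dx, dy, dz], ...], "spin": [spin, ...]}. A call has 1 to 10 rows; each row shifts and turns the commanded pose from where the row before left it, along the tool's axes as they then stand; what a row does not reach is not made up. A row lasts 1/10 s, in which the tool goes at most 50 mm and 8.59 degrees, less where a joint would pass 70% of its speed; a pose out of reach is approached as far as the arm can. A call is refused whole if a number of a shift passes 1 or a number of a turn 1, either way. A call with a gripper value outside its range is refused whole. The fingers move at their own pace and stop on an object; FORCE is the grip in N (left out, the last holds). Time passes only in rows, so rows that do not move let the fingers close. It gives the time, the measured TCP pose, the force, the opening and the grip force at its end, in the units of the state.
- env.state(): the state, without advancing time (a new reading comes with each control period).
- env.grab_frame(name): name is "scene" or "side" or "wrist"; returns the picture (420x560x3 uint8, red, green, blue); there is no depth.
- env.camera_model(name): a dict with "fx", "fy", "cx", "cy" (pixels), "D" ([k1, k2, p1, p2, k3] as OpenCV has them; the pictures are not rectified), "camera_from_world" (4x4, takes a point from world to camera coordinates). Camera axes: x right, y up, looking along -z (the intrinsics and any distortion apply to the point x, -y, -z); pixel columns grow to the right and rows downward; lengths in mm; the calibration is good to about 2 mm. A picture is of the moment at which its call begins: read the wrist's pose just before it. camera_model takes no time and is no camera call; for the wrist camera it gives the pose at the moment of the call.
- env.job_done(): hands the job in; it is judged then, once.
The state is a dict: "time_s": time; "qpos": joint angles; "qvel": joint speeds; "effort": joint torques, N m; "ee_pos": TCP position; "ee_rot": TCP orientation; "force": force on the tool from outside, world axes, zero at the start; "torque": the same for the moment, N m; "gripper_width": finger opening in mm; "gripper_force": force on a finger pad.
Only numpy, scipy, OpenCV 4.12 (cv2) and the standard library are available. Lean on these libraries where they do the work, as an engineer would, in place of code of your own. Each camera call takes 0.05 s, during which the arm holds its last target. There are 200 camera calls.

TASK

Take the brass stud with the small round head from the wooden rack, set it gently into the socket of the marking press's carriage until its head sits flush on the steel, and push the carriage all the way in under the ram. Then press the ram's knob down until it bottoms firmly on the stop nut, hold it firmly against that stop for a second without ever pushing harder than 25 N, and let the ram come all the way back up. Leave the stud seated under the ram, and leave the other studs, the tin and the brush alone.

Things in the scene. Friction and masses are not known exactly. Their poses are not given: they have to be found in the camera images.
- stud: brass stud to mark, 50 g: round head 26 mm across and 10 mm tall on a shank 14 mm across and 15 mm long, foot chamfered 2 mm. Origin: centre of the shank's foot, z up along it. Starts with its shank in any one of the rack's three holes, its head's underside lying on the rack's top (origin 9 mm above the bench)
- stud_wide: another brass stud, round head 38 mm in diameter, otherwise like the stud; stays in the rack
- stud_square: another brass stud, square head 26 x 26 mm, otherwise like the stud; stays in the rack
- rack: fixed wooden block 70 mm (its x) by 190 mm (its y), 24 mm tall, with three holes in a row along its y at -60, 0 and +60 mm, each holding a stud. Origin: centre of its underside
- press: marking press, fixed: base plate 15 mm thick, 140 mm wide (y), from -170 to +80 mm in its x; two guide rails along x (39 mm either side, tops 29 mm up); a bridge at x = +30 on uprights 56 mm either side, its top 100 mm up. Origin: on the bench, z up; the carriage goes in towards +x. The ram's vertical axis is at x = +30, y = 0
- carriage: steel carriage sliding only along the press's x, friction about 2 N, stays where left: block 60 x 60 mm, top 39.5 mm above the bench, with the socket; a tongue (top 27.5 mm up) reaches 95 mm from the socket to -x and bears the post. Origin: below the socket, under the block. Starts drawn out (origin at -55 to -45 mm in the press's x); fully in, at a hard end, it is at +30, below the ram
- socket (a point): centre of the mouth of the carriage's round socket, on the block's top: 15.5 mm in diameter, 16 mm deep, rim chamfered 2 mm. A seated stud's head lies on the block (stud origin 15 mm below this point)
- post_top (a point): centre of the top of the carriage's upright push post, black, 16 mm in diameter, 36 mm tall, 75 mm to the press's -x side of the socket; its top is 63.5 mm above the bench
- ram: sprung ram, vertical slide: shaft with a collar 34 mm across and a black flat-topped knob 42 mm across (flat 36). A sprung tip 14 mm across at its foot lands on a seated stud 15 mm into the stroke, then gives way. Its springs take 2 N at the top, 6 to 9 N at the bottom and lift it back when let go. Origin: on its axis, 112 mm above the bench when up, 22 mm below the collar's underside
- knob_top (a point): centre of the flat top of the ram's knob, 168 mm above the bench when the ram is up; it comes down with the ram
- stop_nut: fluted brass stop nut round the ram's shaft on the bridge, 34 mm across, 12 mm tall; origin at its underside. Its height differs from time to time (underside 100 to 106 mm up), so the stroke until the collar hits the nut's top is 16 to 22 mm, found by feel where the force rises suddenly. More than 25 N on the knob spoils its setting; a firm hold is 15 to 20 N on the knob
- compound_tin: bystander: low round tin of polishing compound, 72 mm in diameter, 26 mm tall
- brush: bystander: a hand brush 160 mm long lying on the bench
Things that resemble listed ones, but are neither listed nor needed, are in the scene too. Leave any black or orange look-alike of the stud alone.

How it is judged:
By the outcome, as a careful person would: the job done as asked, in the order asked, and still so for the second after the job is handed in, with the robot touching nothing.
It also fails if it takes over 72 s, if anything falls off the work surface, if the arm or the gripper's body presses on something with over 40 N, if the wrist force passes 120 N, or if a joint passes its speed limit or range.

## Working session

There is one attempt and no reset: what is moved stays moved. The work goes in short steps, Python scripts to look and compute and a shell command to move; the robot and the scene stay as the last step left them, time stands still between calls to the robot, and variables do not carry over. Pictures are saved under pics/ and viewed, at most 13 in all, crops included, and the job is handed in when it is done.

```bash
mkdir -p pics; ls; python3 - <<'E'
from workcell import env
import cv2,numpy as np
print(env.state())
for n in("scene","side"):
    f=env.grab_frame(n); cv2.imwrite(f"pics/{n}0.png",f[:,:,::-1])
    m=env.camera_model(n); print(n,m['fx'],m['D'],np.linalg.inv(np.array(m['camera_from_world']))[:3].round(3).tolist())
E
```

```text
pics
{'time_s': 0.0, 'qpos': array([-7.32246601e+01,  1.83512537e+01,  8.97056940e+01,  6.40915741e-04,
        7.20428325e+01, -1.14532860e+00]), 'qvel': array([ 0.06761126,  0.04316689, -0.03708219,  0.02891399, -0.04629516,
        0.02739182]), 'effort': array([-3.52662988e-03, -4.12466133e+01, -2.31975406e+01,  7.25886365e-02,
        4.58736287e-02, -1.60774316e-04]), 'ee_pos': array([ 176.79430904, -546.6259679 ,  213.12898041]), 'ee_rot': array([-1.79900252e+02, -2.60367478e-03,  1.79204681e+01]), 'force': array([ 1.40728523,  0.24942498, -0.27802638]), 'torque': array([-0.02243618,  0.0293542 ,  0.04097156]), 'gripper_force': 0.0, 'gripper_width': 91.26273748668525}
scene 541.5751921737814 [0.05840425 0.         0.         0.         0.        ] [[0.44, -0.667, 0.601, 1139.457], [0.898, 0.331, -0.289, -261.932], [-0.006, 0.667, 0.745, 792.839]]
side 478.30875840560606 [-0.07227658  0.          0.          0.          0.        ] [[-0.893, 0.198, -0.405, 285.742], [-0.45, -0.427, 0.784, 675.218], [-0.018, 0.882, 0.47, 522.566]]
```

View pics/scene0.png

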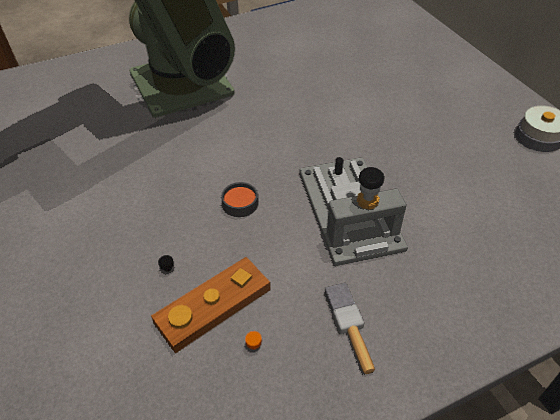

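View pics/side0.png

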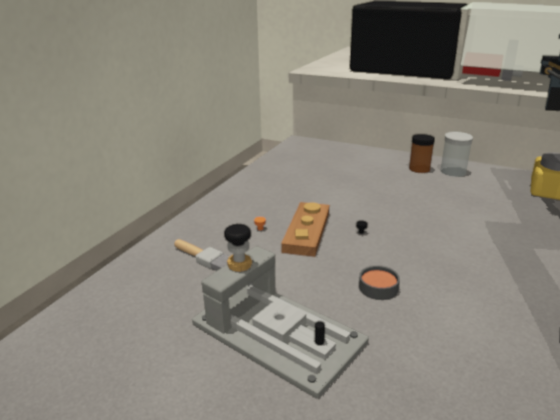

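The rack holds three brass heads in the scene view: (180,316) large round, so wide; (211,296) small round, so the target; (241,277) square. The black (166,263) and orange (253,341) look-alikes are off the rack. The press shows its knob at (371,178) and post at (339,166). In the side view, the post top is at (320,326), the socket at about (279,317) and the knob at (237,233).

```bash
cat > h.py <<'E'
import cv2,numpy as np
from workcell import env
def ray(m,p):
    K=np.array([[m['fx'],0,m['cx']],[0,m['fy'],m['cy']],[0,0,1]])
    u=cv2.undistortPoints(np.array([[p]],float),K,np.array(m['D'],float))[0,0]
    T=np.linalg.inv(np.array(m['camera_from_world'])); return T[:3,3],T[:3,:3]@np.array([u[0],-u[1],-1])
def onz(m,p,z):
    o,d=ray(m,p); return (o+d*(z-o[2])/d[2])
def two(m1,p1,m2,p2):
    o1,d1=ray(m1,p1);o2,d2=ray(m2,p2)
    s=np.linalg.lstsq(np.c_[d1,-d2],o2-o1,rcond=None)[0]
    a,b=o1+s[0]*d1,o2+s[1]*d2; return (a+b)/2,np.linalg.norm(a-b)
def proj(m,P):
    K=np.array([[m['fx'],0,m['cx']],[0,m['fy'],m['cy']],[0,0,1]])
    c=np.array(m['camera_from_world'])@np.r_[P,1]
    return cv2.projectPoints(np.array([[c[0],-c[1],-c[2]]]),np.zeros(3),np.zeros(3),K,np.array(m['D'],float))[0].ravel()
def blobs(img,lo,hi,box,amin=15):
    x0,y0,x1,y1=box; k=cv2.inRange(cv2.cvtColor(img[y0:y1,x0:x1],cv2.COLOR_RGB2HSV),np.array(lo),np.array(hi))
    n,l,s,c=cv2.connectedComponentsWithStats(k)
    return [(int(s[i,4]),(c[i]+[x0,y0]).round(1),(s[i,:4]+[x0,y0,0,0]).tolist()) for i in range(1,n) if s[i,4]>=amin]
E
python3 - <<'E'
from h import *
S=cv2.imread("pics/scene0.png")[:,:,::-1].copy();D=cv2.imread("pics/side0.png")[:,:,::-1].copy()
ms,md=env.camera_model("scene"),env.camera_model("side")
for p in[(180,316),(211,296),(241,277)]: print(cv2.cvtColor(S,cv2.COLOR_RGB2HSV)[p[1],p[0]],onz(ms,p,34).round(1))
print(cv2.cvtColor(S,cv2.COLOR_RGB2HSV)[330,200],cv2.cvtColor(S,cv2.COLOR_RGB2HSV)[305,195])
print('brass',blobs(S,(16,120,100),(30,255,255),(150,255,275,350)))
print('brass side',blobs(D,(17,120,80),(30,255,255),(280,195,335,255)))
for b in((355,165,388,190),(330,155,347,176)):print('blk',blobs(S,(0,0,0),(180,255,45),b))
for b in((222,224,254,244),(310,320,330,347)):print('blkside',blobs(D,(0,0,0),(180,255,45),b))
print('knob',two(ms,(371,175),md,(237,231)),'post',two(ms,(339,160),md,(320,325)))
print('knob z',onz(ms,(371.5,176),168),onz(md,(237.5,232),168)); print('post',onz(ms,(339,160),63.5),onz(md,(320,325.5),63.5)); print('sock',onz(md,(279,317),39.5))
a=cv2.resize(S[250:355,145:280],None,fx=4,fy=4,interpolation=2)
b=cv2.resize(S[150:265,295:415],None,fx=3.6,fy=3.6,interpolation=2)
c=np.zeros((max(len(a),len(b)),800,3),np.uint8);a=a[:, :400+140];c[:len(a),:400]=cv2.resize(a,(400,len(a)*400//a.shape[1]) if 0 else (400,len(a)));c[:len(b),400:800]=b[:,:400]
cv2.imwrite("pics/crop1.png",c[:,:,::-1])
E
```

```text
[ 18 196 199] [ 654.3 -220.1   34. ]
[ 19 195 201] [ 641.1 -162.6   34. ]
[ 19 188 198] [ 628.2 -103.8   34. ]
[ 16 196  60] [ 13 190 161]
brass [(200, array([240.6, 276. ]), [230, 268, 22, 17]), (172, array([210.9, 294.8]), [203, 288, 16, 14]), (397, array([179.5, 314.9]), [168, 304, 24, 22])]
brass side [(135, array([311.7, 207.7]), [304, 203, 17, 10]), (98, array([306.7, 219.4]), [301, 215, 13, 10]), (127, array([301.3, 233.4]), [295, 229, 14, 10])]
blk [(438, array([370.9, 177.9]), [358, 167, 26, 23])]
blk [(113, array([338.3, 165.8]), [335, 157, 8, 18])]
blkside [(389, array([237.1, 233.9]), [225, 225, 25, 19])]
blkside [(164, array([319.5, 333. ]), [315, 323, 9, 21])]
knob (array([623.21761375, 142.42756437, 162.63410232]), np.float64(3.0646350690834785)) post (array([473.13146225, 174.25331364,  59.05430924]), np.float64(1.3474911661306368))
knob z [628.55667696 137.73662453 168.        ] [616.81299881 154.04797943 168.        ]
post [476.47095178 171.35079873  63.5       ] [471.34007749 180.67424799  63.5       ]
sock [545.24699936 163.72637024  39.5       ]
```

View pics/crop1.png

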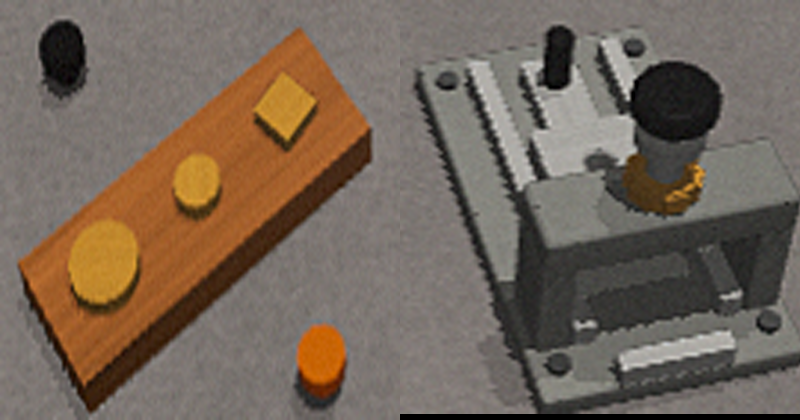

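The crop confirms the middle head, at scene (211,296), is small and round, with the wide and square ones on either side. I'll move above it.

```bash
python3 -m jog '{"jaw":[60,60,60,60,60,60,60,60,60,60],"slide":[[0.93,-0.37,0],[0.93,-0.37,0],[0.93,-0.37,0],[0.93,-0.37,0],[0.93,-0.37,0],[0.93,-0.37,0],[0.93,-0.37,0],[0.93,-0.37,0],[0.93,-0.37,0],[0.93,-0.37,0]],"spin":[0,0,0,0,0,0,0,0,0,0]}' 20
python3 -m jog '{"jaw":[60,60,60,60,60,60,60,60,60,60],"slide":[[0.93,-0.37,0],[0.93,-0.37,0],[0.93,-0.37,0],[0.93,-0.37,0],[0.93,-0.37,0],[0.93,-0.37,0],[0.93,-0.37,0],[0.93,-0.37,0],[0.93,-0.37,0],[0.93,-0.37,0]],"spin":[0,0,0,0,0,0,0,0,0,0]}'
python3 -m jog '{"jaw":[60,60,60,60,60,60,60,60,60,60],"slide":[[0,0,0],[0,0,0],[0,0,0],[0,0,0],[0,0,0],[0,0,0],[0,0,0],[0,0,0],[0,0,0],[0,0,0]],"spin":[-1,-1,-1,-1,-1,-1,-1,-1,-1,-1]}'
python3 -m jog '{"jaw":[60,60,60],"slide":[[0,0,0],[0,0,0],[0,0,0]],"spin":[-0.6,0,0]}'
python3 - <<'E'
from h import *
s=env.state();print(s['ee_pos'],s['ee_rot'],s['force'],s['qpos'])
m=env.camera_model("wrist");f=env.grab_frame("wrist");cv2.imwrite("pics/w1.png",f[:,:,::-1])
print(np.linalg.inv(np.array(m['camera_from_world']))[:3].round(2))
for p in[(654,-220,34),(641,-163,34),(628,-104,34),(s['ee_pos'])]:print(proj(m,p))
for b in blobs(f,(16,120,90),(30,255,255),(0,0,560,420),150):print(b,onz(m,b[1],34).round(1))
E
```

```text
time_s: 1.1
ee_pos: [408.9, -354.6, 213.6]
ee_rot: [-180.0, 0.0, 17.9]
force: [0.7, 0.7, -0.4]
gripper_width: 60.0
gripper_force: 0.0
time_s: 2.1
ee_pos: [640.1, -163.2, 213.3]
ee_rot: [-180.0, 0.1, 17.9]
force: [0.1, -0.1, -0.4]
gripper_width: 60.1
gripper_force: 0.0
time_s: 3.1
ee_pos: [639.3, -164.1, 213.3]
ee_rot: [-179.9, -0.0, 98.3]
force: [-0.4, 0.1, 1.4]
gripper_width: 60.1
gripper_force: 0.0
time_s: 3.4
ee_pos: [639.4, -164.1, 213.5]
ee_rot: [-180.0, -0.0, 102.6]
force: [0.1, 0.0, 0.8]
gripper_width: 60.0
gripper_force: 0.0
[ 639.39111412 -164.11006513  213.5419648 ] [-1.79960624e+02 -1.67749246e-02  1.02618947e+02] [0.12408725 0.02173837 0.76235149] [-1.53914895e+01  2.61495130e+01  7.74183517e+01 -3.78751700e-03
  7.64747773e+01 -2.80095548e+01]
[[ 9.8000e-01 -2.1000e-01 -6.0000e-02  6.2358e+02]
 [ 2.2000e-01  9.4000e-01  2.6000e-01 -8.9520e+01]
 [-0.0000e+00 -2.7000e-01  9.6000e-01  3.8419e+02]]
[288.96994356 246.46333567]
[288.85214216 196.35848986]
[289.14676072 139.60947398]
[286.384965   264.63440466]
(572, array([287. , 137.4]), [273, 122, 30, 30]) [ 625.3 -102.3   34. ]
(375, array([380.8, 183.4]), [370, 173, 23, 22]) [ 734.7 -127.3   34. ]
(426, array([287.4, 193. ]), [276, 181, 23, 24]) [ 638.6 -159.7   34. ]
(817, array([287.3, 244.5]), [272, 228, 32, 33]) [ 651.6 -218.1   34. ]
(217, array([155.5, 308.4]), [152, 281, 10, 53]) [ 515.  -332.4   34. ]
(228, array([419.6, 308.6]), [414, 281, 11, 54]) [ 824.5 -262.9   34. ]
```

View pics/w1.png

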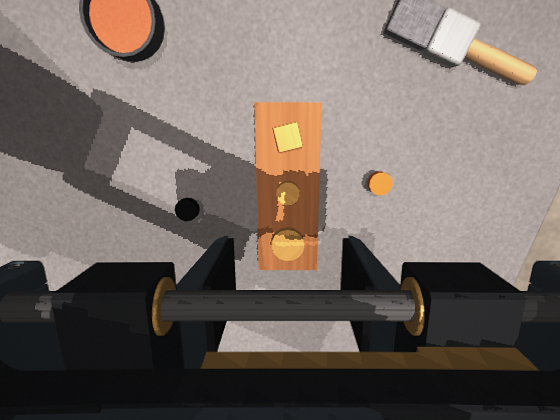

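```bash
python3 -m jog '{"jaw":[60,60,60,60,60,60,60,60],"slide":[[0.1,0.025,0.88],[0,0,0.88],[0,0,0.88],[0,0,0.88],[0,0,0.88],[0,0,0.88],[0,0,0],[0,0,0]],"spin":[0,0,0,0,0,0,0,0]}'
python3 - <<'E'
from h import *
s=env.state();print(s['ee_pos'],s['ee_rot'],s['force'])
m=env.camera_model("wrist");f=env.grab_frame("wrist");cv2.imwrite("pics/w2.png",f[:,:,::-1])
print('tcp px',proj(m,s['ee_pos']))
for b in blobs(f,(16,110,70),(30,255,255),(230,100,350,300),100):print(b,onz(m,b[1],34).round(1))
E
```

```text
time_s: 4.25
ee_pos: [639.8, -161.1, 55.7]
ee_rot: [-180.0, -0.0, 102.7]
force: [0.6, 0.0, -0.1]
gripper_width: 60.1
gripper_force: 0.0
[ 639.79756676 -161.1195563    55.73722341] [-1.79987136e+02 -3.37953949e-03  1.02687325e+02] [ 0.57625147  0.00155047 -0.10269524]
tcp px [286.41167245 264.65096782]
(1978, array([285.7, 151. ]), [260, 125, 52, 53]) [ 625.8 -101.2   34. ]
(1322, array([285.6, 246.4]), [266, 226, 40, 42]) [ 638.6 -158.6   34. ]
```

View pics/w2.png

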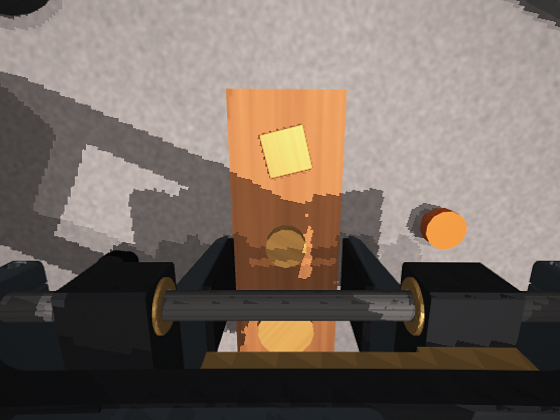

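```bash
python3 -m jog '{"jaw":[60,60,60,20,20,20,20,20,20,20],"slide":[[0.06,-0.02,0.4],[0,0,0.4],[0,0,0.16],[0,0,0],[0,0,0],[0,0,0],[0,0,0],[0,0,0],[0,0,0],[0,0,0]],"spin":[0,0,0,0,0,0,0,0,0,0]}' 20
```

```text
time_s: 5.3
ee_pos: [638.8, -159.6, 27.1]
ee_rot: [180.0, 0.0, 102.7]
force: [-0.2, 0.1, 2.0]
gripper_width: 24.8
gripper_force: 20.0
```

```bash
python3 -m jog '{"jaw":[20,20,20,20,20,20,20,20],"slide":[[0,0,-0.3],[0,0,-0.7],[0,0,-0.9],[0,0,-0.9],[0,0,-0.9],[0,0,-0.9],[0,0,-0.9],[0,0,-0.7]],"spin":[0,0,0,0,0,0,0,0]}'
python3 -m jog '{"jaw":[20,20,20,20,20,20,20,20,20,20],"slide":[[0.6,-0.04,0],[0.93,-0.06,0],[0.93,-0.06,0],[0.93,-0.06,0],[0.93,-0.06,0],[0.93,-0.06,0],[0.93,-0.06,0],[0.93,-0.06,0],[0.93,-0.06,0],[0.93,-0.06,0]],"spin":[0,0,0,0,0,0,0,0,0,0]}'
python3 -m jog '{"jaw":[20,20,20,20,20,20,20,20,20,20],"slide":[[0.93,-0.06,0],[0.93,-0.06,0],[0.4,-0.06,0],[0,0,0],[0,0,0],[0,0,0],[0,0,0],[0,0,0],[0,0,0],[0,0,0]],"spin":[0,0,-1,-1,-1,-1,-1,-1,-1,-1]}'
python3 -m jog '{"jaw":[20,20,20],"slide":[[0,0,0],[0,0,0],[0,0,0]],"spin":[-0.16,0,0]}'
python3 - <<'E'
from h import *
s=env.state();print(s['ee_pos'],s['ee_rot'],s['force'],s['gripper_width'],s['gripper_force'])
m=env.camera_model("wrist");f=env.grab_frame("wrist");cv2.imwrite("pics/w3.png",f[:,:,::-1])
print('tcp px',proj(m,s['ee_pos']))
for z,P in((39.5,(545,164)),(63.5,(473,175)),(168,(623,143))):print(proj(m,(*P,z)))
E
```

```text
time_s: 6.1
ee_pos: [638.8, -159.5, 215.2]
ee_rot: [179.9, 0.1, 102.7]
force: [1.1, -0.0, 0.1]
gripper_width: 24.7
gripper_force: 20.0
time_s: 7.1
ee_pos: [560.2, 101.1, 211.3]
ee_rot: [-179.8, -0.0, 102.7]
force: [1.0, -0.5, 0.1]
gripper_width: 24.7
gripper_force: 20.0
time_s: 8.1
ee_pos: [540.3, 164.8, 211.3]
ee_rot: [-179.9, -0.2, 167.1]
force: [0.4, -0.3, -0.5]
gripper_width: 24.9
gripper_force: 20.0
time_s: 8.4
ee_pos: [541.6, 164.4, 212.3]
ee_rot: [-180.0, -0.1, 167.9]
force: [0.2, 0.2, -0.3]
gripper_width: 25.0
gripper_force: 20.0
[541.57869694 164.42615773 212.28977647] [-1.79981731e+02 -5.01722602e-02  1.67909813e+02] [ 0.18982547  0.23295861 -0.33159462] 24.983016194797635 19.999932646751404
tcp px [287.18087157 263.66053948]
[287.88748052 201.09881692]
[283.36824909 131.70990826]
[282.18526719 342.05406839]
```

View pics/w3.png

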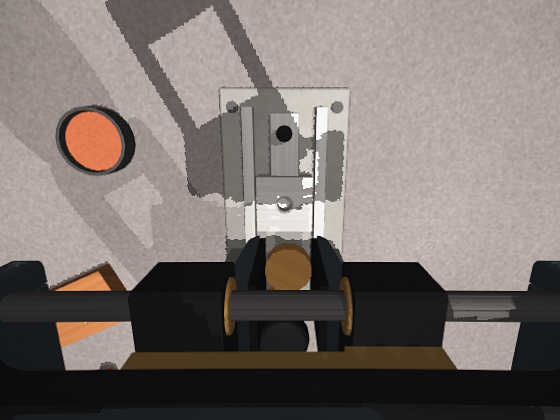

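The wrist view shows the socket at (285,204), the post top at (284,133) and the held stud's head at (288,269). I'll measure these precisely.

```bash
python3 - <<'E'
from h import *
f=cv2.imread("pics/w3.png")[:,:,::-1].copy();s=env.state();m=env.camera_model("wrist");t=s['ee_pos']
for b in blobs(f,(0,0,0),(180,255,40),(270,120,300,147)):print('post',b,onz(m,b[1],63.5))
for b in blobs(f,(12,90,60),(30,255,255),(262,235,316,296),60):
    x,y,w,h=b[2];c=(x+(w-1)/2,y+(w-1)/2);print('head',b,onz(m,c,t[2]+6.9)-t)
    o=onz(m,(x,c[1]),t[2]+6.9);e=onz(m,(x+w,c[1]),t[2]+6.9);print('width',np.linalg.norm(e-o))
g=cv2.cvtColor(f,cv2.COLOR_RGB2GRAY)
print(g[192:216,274:298])
print('sock',onz(m,(285,204),39.5))
# base plate edges by bright threshold rows
for r in(100,150,180,215,230):
    row=g[r,190:380].astype(int);d=np.abs(np.diff(cv2.GaussianBlur(g,(1,5),0)[r,190:380].astype(int)));print(r,[(int(i)+190,int(d[i])) for i in np.where(d>25)[0]])
E
```

```text
post (196, array([283.7, 133.3]), [276, 126, 16, 16]) [474.72885621 174.91325167  63.5       ]
head (1822, array([287.6, 267.1]), [265, 243, 47, 47]) [-1.52112284  0.8246456   6.9       ]
width 25.538042849802334
[[146 145 145 145 145 146 145 145 146 145 145 145 145 146 147 146 147 147
  147 147 147 147 147 146]
 [148 147 147 148 148 147 148 148 147 147 148 147 148 148 148 147 147 148
  147 148 148 148 148 147]
 [146 145 145 144 143 145 146 146 146 146 147 146 146 147 145 146 146 147
  145 146 146 146 146 146]
 [145 144 141 162 167 148 143 146 144 144 143 145 144 146 147 146 145 145
  145 144 144 146 144 145]
 [142 141 138 250 255 190 140 142 126 122 113 118 129 138 141 144 144 144
  142 144 144 144 143 143]
 [145 145 139 247 255 177 121 108 106 107 101  99 100  85 102 136 144 144
  144 144 143 144 143 144]
 [146 145 145 141 126 110 109 121 139 144 117 109 105 104 101 108 128 143
  146 146 145 145 145 145]
 [146 146 147 133 114 125 143 147 146 147 147 149 122 109 107 106 102 127
  145 146 145 145 146 145]
 [145 146 138 118 120 142 147 147 147 147 147 148 150 120 109 109 105 109
  138
[... 1498 characters left out ...]
230 230 230
  230 230 230 230 230 231]]
sock [547.77791409 160.20969847  39.5       ]
100 [(218, 77), (219, 52), (220, 45), (232, 30), (245, 30), (283, 71), (348, 41)]
150 [(242, 39), (252, 63), (254, 28), (270, 60), (297, 45), (305, 48), (306, 44), (307, 35), (313, 50), (315, 76), (325, 39), (342, 30), (343, 56), (346, 35)]
180 [(243, 40), (253, 66), (255, 68), (301, 80), (302, 31), (312, 109), (313, 72), (314, 192), (316, 37), (317, 52), (324, 38), (341, 50), (342, 43), (344, 43)]
215 [(224, 29), (225, 26), (243, 47), (244, 89), (254, 115), (256, 88), (311, 107), (312, 99), (313, 194), (323, 44)]
230 [(244, 47), (254, 97), (255, 33), (256, 90), (310, 30), (311, 102), (313, 147), (342, 39)]
```

```bash
python3 -m jog '{"jaw":[20,20,20,20,20,20,20,20],"slide":[[-0.31,-0.05,0.78],[-0.31,-0.06,0.78],[0,0,0.78],[0,0,0.78],[0,0,0.78],[0,0,0],[0,0,0],[0,0,0]],"spin":[-0.05,0,0,0,0,0,0,0]}'
python3 - <<'E'
from h import *
s=env.state();t=s['ee_pos'];print(t,s['ee_rot'],s['force'],s['gripper_width'])
m=env.camera_model("wrist");f=env.grab_frame("wrist");cv2.imwrite("pics/w4.png",f[:,:,::-1])
for b in blobs(f,(12,90,60),(30,255,255),(262,235,316,296),60):
    x,y,w,h=b[2];c=(x+(w-1)/2,y+(w-1)/2);print('head',b,onz(m,c,t[2]+6.9)-t)
print(proj(m,(548,160,39.5)))
cv2.imwrite("pics/w4c.png",cv2.resize(f[130:300,200:370,::-1],None,fx=3.5,fy=3.5,interpolation=cv2.INTER_CUBIC))
E
```

```text
time_s: 9.25
ee_pos: [560.8, 157.4, 97.2]
ee_rot: [179.9, 0.1, 168.4]
force: [-0.1, 0.6, -0.2]
gripper_width: 24.6
gripper_force: 20.0
[560.77364378 157.40539061  97.18596787] [1.79933411e+02 1.44007158e-01 1.68378314e+02] [-0.12490339  0.62134799 -0.24230882] 24.58471316708444
head (1807, array([287.8, 267. ]), [265, 243, 47, 47]) [-1.56559243  0.79850396  6.9       ]
[287.21619112 214.25355331]
```

View pics/w4c.png

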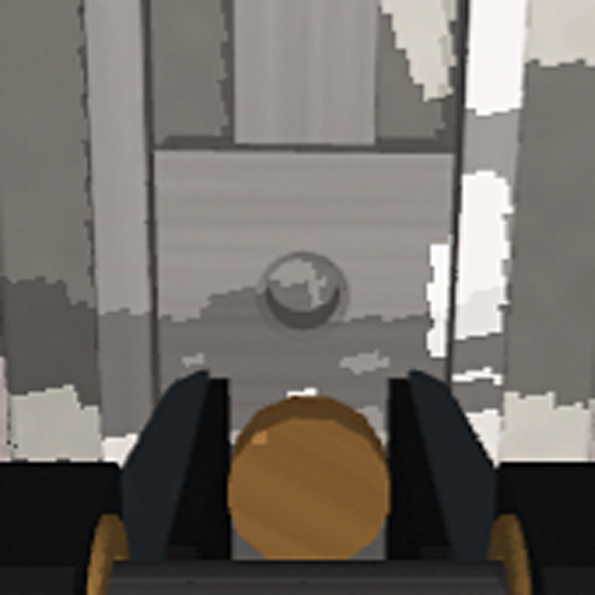

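The crop shows the socket rim centred at about pixel (286.3,213.9) and the head ahead of it with its side face visible. I'll solve the head offset from its front lower edge.

```bash
python3 - <<'E'
from h import *
f=cv2.imread("pics/w4.png")[:,:,::-1].copy();s=env.state();t=s['ee_pos'];m=env.camera_model("wrist")
a=np.radians(s['ee_rot'][2]);tx=np.array([np.cos(a),np.sin(a),0]);ty=np.array([np.sin(a),-np.cos(a),0]);z=np.array([0,0,1])
hsv=cv2.cvtColor(f,cv2.COLOR_RGB2HSV)
print(hsv[238:262,288].tolist())
for dx in(-2,-1,0,1,2): print(dx,proj(m,t+tx*(dx+13)-3.1*z),proj(m,t+tx*(dx+13)+6.9*z),'bottom',proj(m,t+tx*(dx-13)+6.9*z))
for dy in(-1,0,1):print(dy,proj(m,t+ty*(dy-13)+6.9*z),proj(m,t+ty*(dy+13)+6.9*z))
sk=onz(m,(286.3,213.9),39.5);print('sock',sk,'rel TCP tool x,y',(sk-t)@tx,(sk-t)@ty)
E
```

```text
[[15, 14, 110], [12, 12, 106], [13, 14, 128], [15, 8, 245], [13, 10, 240], [17, 116, 119], [16, 173, 81], [16, 162, 82], [16, 158, 87], [16, 159, 88], [16, 160, 86], [16, 158, 100], [16, 161, 130], [16, 160, 129], [16, 159, 130], [16, 159, 128], [16, 161, 128], [16, 162, 126], [16, 160, 129], [16, 161, 128], [16, 160, 126], [16, 160, 124], [16, 160, 123], [16, 160, 123]]
-2 [287.16369452 243.4196608 ] [287.14312173 249.99533022] bottom [287.12841987 293.65343222]
-1 [287.16426798 241.75447454] [287.14369859 248.24824355] bottom [287.12897498 292.03409375]
0 [287.16484232 240.08446287] [287.14427631 246.49584352] bottom [287.1295309  290.41018473]
1 [287.16541755 238.40959794] [287.1448549  244.73809797] bottom [287.13008764 288.78167965]
2 [287.16599365 236.72985166] [287.14543436 242.97497441] bottom [287.1306452  287.14855273]
-1 [261.42994947 268.86823035] [309.16726168 268.88781691]
0 [263.26681506 268.86790376] [311.00349265 268.88973677]
1 [265.10354287 268.86766355] [312.83982158 268.89174306]
sock [547.65537347 159.39794666  39.5       ] rel TCP tool x,y 13.264423764550031 -0.6866685996148517
```

```bash
python3 -m jog '{"jaw":[20,20,20,20,20,20,20],"slide":[[0.25,-0.02,0],[0.24,-0.022,0],[0,0,0.4],[0,0,0.4],[0,0,0.35],[0,0,0],[0,0,0]],"spin":[0,0,0,0,0,0,0]}'
python3 -m jog '{"jaw":[20,20,20,20,20,20],"slide":[[0,0,0.06],[0,0,0.06],[0,0,0.06],[0,0,0.04],[0,0,0],[0,0,0]],"spin":[0,0,0,0,0,0]}'
```

```text
time_s: 10.0
ee_pos: [545.0, 158.7, 60.5]
ee_rot: [-180.0, -0.1, 168.4]
force: [0.1, 0.5, -0.7]
gripper_width: 24.7
gripper_force: 20.0
time_s: 10.6
ee_pos: [545.4, 159.0, 54.7]
ee_rot: [180.0, 0.0, 168.4]
force: [1.7, 0.6, -0.8]
gripper_width: 24.9
gripper_force: 20.0
```

```bash
python3 -m jog '{"jaw":[20,20,20,20,20,20],"slide":[[0,0,0.06],[0,0,0.06],[0,0,0.06],[0,0,0.04],[0,0,0],[0,0,0]],"spin":[0,0,0,0,0,0]}'
```

```text
time_s: 11.2
ee_pos: [545.3, 159.0, 48.0]
ee_rot: [180.0, 0.0, 168.4]
force: [2.4, 1.8, -0.3]
gripper_width: 24.8
gripper_force: 20.0
```

```bash
python3 -m jog '{"jaw":[20,20,20,20,20],"slide":[[0,0,0.04],[0,0,0.04],[0,0,0.04],[0,0,0],[0,0,0]],"spin":[0,0,0,0,0]}'
```

```text
time_s: 11.7
ee_pos: [545.2, 159.0, 44.4]
ee_rot: [180.0, 0.0, 168.4]
force: [2.7, 2.3, -0.1]
gripper_width: 25.1
gripper_force: 20.0
```

```bash
python3 -m jog '{"jaw":[20,20,20,20,20],"slide":[[0,0,0.02],[0,0,0.02],[0,0,0.02],[0,0,0],[0,0,0]],"spin":[0,0,0,0,0]}'
```

```text
time_s: 12.2
ee_pos: [545.2, 158.9, 42.7]
ee_rot: [180.0, 0.0, 168.4]
force: [2.3, 1.2, 0.2]
gripper_width: 24.9
gripper_force: 20.0
```

```bash
python3 -m jog '{"jaw":[20,20,20,20],"slide":[[0,0,0.01],[0,0,0.01],[0,0,0],[0,0,0]],"spin":[0,0,0,0]}'; python3 -m jog '{"jaw":[20,20,20],"slide":[[0,0,0.01],[0,0,0],[0,0,0]],"spin":[0,0,0]}'
```

```text
time_s: 12.6
ee_pos: [545.3, 158.9, 42.5]
ee_rot: [180.0, 0.0, 168.4]
force: [2.6, 1.6, 5.2]
gripper_width: 24.7
gripper_force: 20.0
time_s: 12.9
ee_pos: [545.3, 158.9, 42.5]
ee_rot: [180.0, 0.0, 168.4]
force: [1.5, 2.2, 7.5]
gripper_width: 24.6
gripper_force: 20.0
```

```bash
python3 -m jog '{"jaw":[30,40,50,60,60,60,60,60,60,60],"slide":[[0,0,0],[0,0,0],[0,0,0],[0,0,0],[0,0,-0.3],[0,0,-0.6],[0,0,-0.8],[0,0,-0.8],[0,0,0],[0,0,0]],"spin":[0,0,0,0,0,0,0,0,0,0]}'
python3 -m jog '{"jaw":[0,0,0,0,0,0,0,0],"slide":[[0.57,0,0],[0.57,0.01,0],[0.57,0.01,0],[0.57,0.01,0],[0.57,0.01,0],[0.57,0.01,0],[0,0,0],[0,0,0]],"spin":[0,0,0,0,0,0,0,0]}'
python3 - <<'E'
from h import *
f=env.grab_frame("side");g=env.grab_frame("scene")
a=cv2.resize(f[210:390,180:380],None,fx=2,fy=2,interpolation=2);b=cv2.resize(g[140:270,290:420],(400,360),interpolation=2)
cv2.imwrite("pics/chk.png",np.hstack([a,b])[:,:,::-1])
E
```

```text
time_s: 13.9
ee_pos: [545.1, 158.8, 117.1]
ee_rot: [180.0, 0.0, 168.4]
force: [-0.2, 0.5, 0.0]
gripper_width: 60.2
gripper_force: 0.0
time_s: 14.7
ee_pos: [444.9, 180.8, 116.1]
ee_rot: [-180.0, -0.0, 168.4]
force: [0.5, -0.3, 0.3]
gripper_width: 0.7
gripper_force: 0.0
```

View pics/chk.png

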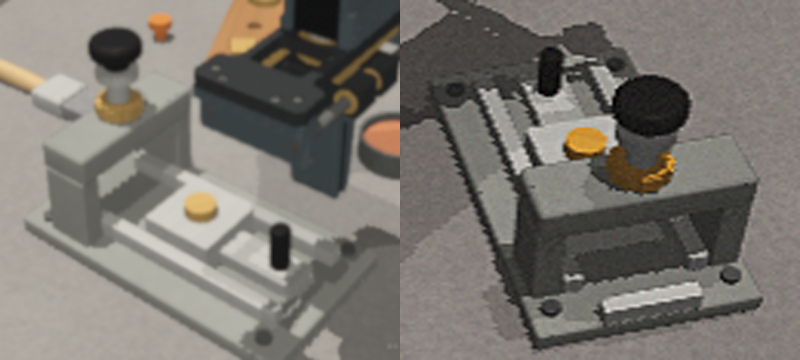

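The stud sits flush on the carriage block at side crop (200,205), and the post stands at (280,247). Next I lower behind the post and push.

```bash
python3 -m jog '{"jaw":[0,0,0,0,0,0],"slide":[[0,0,0.6],[0,0,0.6],[0,0,0.6],[0,0,0.6],[0,0,0],[0,0,0]],"spin":[0,0,0,0,0,0]}'
python3 -m jog '{"jaw":[0,0,0,0,0,0,0,0,0,0],"slide":[[-0.1,0,0],[-0.1,0,0],[-0.1,0,0],[-0.1,0,0],[-0.1,0,0],[-0.1,0,0],[-0.1,0,0],[-0.1,0,0],[0,0,0],[0,0,0]],"spin":[0,0,0,0,0,0,0,0,0,0]}'
```

```text
time_s: 15.4
ee_pos: [445.5, 180.8, 44.7]
ee_rot: [-180.0, -0.0, 168.4]
force: [0.1, -0.3, 0.5]
gripper_width: 0.5
gripper_force: 0.0
time_s: 16.4
ee_pos: [468.9, 176.1, 44.6]
ee_rot: [180.0, 0.1, 168.4]
force: [-0.0, -0.0, 0.3]
gripper_width: 0.5
gripper_force: 0.1
```

```bash
python3 - <<'E'
from h import *
f=env.grab_frame("side");g=env.grab_frame("scene");ms,md=env.camera_model("scene"),env.camera_model("side")
print('head side',[(b,onz(md,b[1],47)) for b in blobs(f,(16,110,80),(30,255,255),(225,280,340,345),30)])
print('head scene',[(b,onz(ms,b[1],47)) for b in blobs(g,(16,110,80),(30,255,255),(330,170,410,215),30)])
print([(b,onz(ms,b[1],47)) for b in blobs(cv2.imread('pics/side0.png')[:,:,::-1].copy(),(0,0,0),(1,1,1),(0,0,9,9),30)])
cv2.imwrite("pics/chk2.png",np.hstack([cv2.resize(f[210:390,180:380],None,fx=2,fy=2,interpolation=2),cv2.resize(g[140:270,290:420],(400,360),interpolation=2)])[:,:,::-1])
E
```

```text
head side [((43, array([297.9, 282.3]), [293, 280, 11, 7]), array([551.88362837,  78.57622352,  47.        ])), ((58, array([333.7, 286.8]), [328, 280, 12, 13]), array([493.35132593,  64.89477352,  47.        ])), ((54, array([333.9, 300.1]), [328, 296, 11, 11]), array([480.68100671,  97.72020608,  47.        ])), ((36, array([265. , 309.3]), [263, 303, 8, 12]), array([568.84222408, 164.68505008,  47.        ]))]
head scene [((196, array([365.6, 200.1]), [347, 193, 33, 16]), array([579.53939691, 171.04280515,  47.        ]))]
[]
```

View pics/chk2.png

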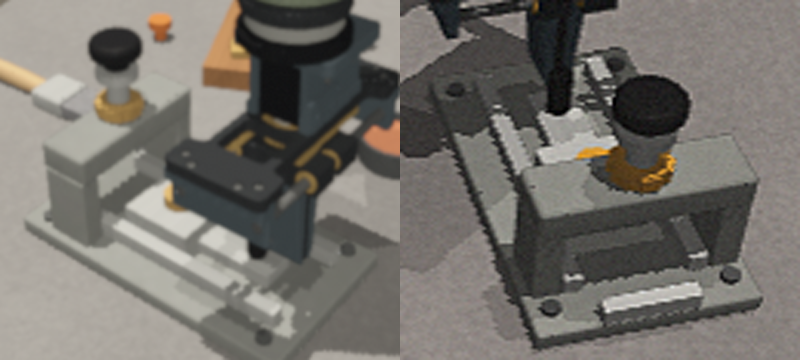

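The carriage has moved in with the fingers behind the post (side crop (257,250)), so I'll continue.

```bash
python3 -m jog '{"jaw":[0,0,0,0,0,0,0,0,0,0],"slide":[[-0.15,0,0],[-0.15,0,0],[-0.15,0,0],[-0.15,0,0],[-0.15,0,0],[-0.15,0,0],[-0.15,0,0],[-0.15,0,0],[-0.15,0,0],[-0.15,0,0]],"spin":[0,0,0,0,0,0,0,0,0,0]}'
python3 -m jog '{"jaw":[0,0,0,0,0,0],"slide":[[-0.04,0,0],[-0.04,0,0],[-0.04,0,0],[-0.04,0,0],[0,0,0],[0,0,0]],"spin":[0,0,0,0,0,0]}'
```

```text
time_s: 17.5
ee_pos: [512.6, 166.7, 44.6]
ee_rot: [-180.0, -0.0, 168.4]
force: [-2.3, -1.0, 0.7]
gripper_width: 0.3
gripper_force: 1.6
time_s: 18.1
ee_pos: [517.2, 166.0, 44.7]
ee_rot: [-180.0, 0.0, 168.4]
force: [-1.9, -2.9, -0.1]
gripper_width: 0.5
gripper_force: 1.3
```

```bash
python3 -m jog '{"jaw":[0,0,0,0,0],"slide":[[-0.03,0,0],[-0.03,0,0],[-0.03,0,0],[-0.03,0,0],[0,0,0]],"spin":[0,0,0,0,0]}'
```

```text
time_s: 18.6
ee_pos: [520.9, 165.3, 44.7]
ee_rot: [-180.0, 0.0, 168.4]
force: [-2.0, -2.9, -0.6]
gripper_width: 0.4
gripper_force: 1.4
```

```bash
python3 -m jog '{"jaw":[0,0,0,0,0],"slide":[[-0.03,0,0],[-0.03,0,0],[-0.03,0,0],[0,0,0],[0,0,0]],"spin":[0,0,0,0,0]}'
```

```text
time_s: 19.1
ee_pos: [523.5, 164.9, 44.7]
ee_rot: [180.0, 0.0, 168.4]
force: [-3.1, -2.0, -0.2]
gripper_width: 0.2
gripper_force: 1.3
```

```bash
python3 -m jog '{"jaw":[0,0,0,0,0],"slide":[[-0.03,0,0],[-0.03,0,0],[-0.03,0,0],[0,0,0],[0,0,0]],"spin":[0,0,0,0,0]}'
```

```text
time_s: 19.6
ee_pos: [526.3, 164.3, 44.8]
ee_rot: [180.0, 0.0, 168.4]
force: [-1.6, -3.4, -1.0]
gripper_width: 0.3
gripper_force: 1.1
```

```bash
python3 -m jog '{"jaw":[0,0,0,0],"slide":[[-0.03,0,0],[-0.03,0,0],[0,0,0],[0,0,0]],"spin":[0,0,0,0]}'
```

```text
time_s: 20.0
ee_pos: [527.1, 164.0, 44.7]
ee_rot: [-180.0, -0.1, 168.4]
force: [-5.3, -0.8, 1.0]
gripper_width: 0.2
gripper_force: 2.6
```

```bash
python3 -m jog '{"jaw":[0,0,0,0],"slide":[[-0.03,0,0],[-0.03,0,0],[0,0,0],[0,0,0]],"spin":[0,0,0,0]}'
```

```text
time_s: 20.4
ee_pos: [527.3, 164.0, 44.6]
ee_rot: [-180.0, -0.3, 168.4]
force: [-9.1, 0.7, 3.4]
gripper_width: 0.6
gripper_force: 4.2
```

```bash
python3 -m jog '{"jaw":[0,0,0,0],"slide":[[-0.03,0,0],[-0.03,0,0],[0,0,0],[0,0,0]],"spin":[0,0,0,0]}'
```

```text
time_s: 20.8
ee_pos: [527.4, 163.9, 44.6]
ee_rot: [-179.9, -0.4, 168.3]
force: [-13.0, 2.0, 6.8]
gripper_width: 0.5
gripper_force: 5.8
```

The carriage is at its hard end (force rising at x≈527). I'll back off, rise and go above the knob.

```bash
python3 -m jog '{"jaw":[0,0,0,0,0,0,0,0,0,0],"slide":[[0.3,0,0],[0.7,0,0],[0,0,-0.7],[0,0,-0.9],[0,0,-0.9],[0,0,-0.9],[0,0,-0.9],[0,0,-0.9],[0,0,0],[0,0,0]],"spin":[0,0,0,0,0,0,0,0,0,0]}'
python3 - <<'E'
from h import *
f=env.grab_frame("side");g=env.grab_frame("scene");ms,md=env.camera_model("scene"),env.camera_model("side")
for n,(i,m,b) in dict(scene=(g,ms,(345,155,400,200)),side=(f,md,(215,218,262,250))).items():
  for k in blobs(i,(0,0,0),(180,255,45),b,60):
    print(n,k)
K1=[onz(ms,(370.9,176.0),168),onz(md,(237.1,232.0),168)];print(K1)
# brass head scene & side: known final place check
print('post side',[(b,) for b in blobs(f,(0,0,0),(180,255,45),(270,295,310,345),30)])
cv2.imwrite("pics/chk3.png",np.hstack([cv2.resize(f[210:390,180:380],None,fx=2,fy=2,interpolation=2),cv2.resize(g[140:270,290:420],(400,360),interpolation=2)])[:,:,::-1])
s=env.state();print(s['ee_pos'],s['force'],'delta for rim: ')
for c in((622.3,143),):
  a=np.radians(168.4);d=np.array(c)-s['ee_pos'][:2];print('units',d@[np.cos(a),np.sin(a)]/30,d@[np.sin(a),-np.cos(a)]/30)
  ang=np.linspace(0,2*np.pi,60)
  for n,m in(('scene',ms),('side',md)):
    P=np.array([proj(m,(c[0]+r*np.cos(t),c[1]+r*np.sin(t),z)) for r,z in((18,168),(21,165)) for t in ang]);print(n,'pred top extents',P.min(0),P.max(0))
E
```

```text
time_s: 21.8
ee_pos: [503.1, 169.6, 201.4]
ee_rot: [179.9, 0.2, 168.4]
force: [-0.7, -0.2, -0.4]
gripper_width: 0.1
gripper_force: 0.0
scene (439, array([370.8, 177.9]), [359, 167, 25, 23])
scene (90, array([351.1, 190.8]), [346, 185, 10, 13])
side (358, array([237.2, 234.2]), [225, 225, 25, 21])
[array([628.11984196, 136.86132659, 168.        ]), array([617.35319128, 154.30016016, 168.        ])]
post side [((138, array([277. , 311.8]), [273, 302, 9, 21]),)]
[501.78270334 169.20580069 199.73906947] [-0.42859228 -0.05071471 -0.27407614] delta for rim: 
units -4.1108389627296615 -0.04790620929874383
scene pred top extents [359.20191247 165.07292507] [384.85845115 182.95625251]
side pred top extents [224.28060821 222.127774  ] [252.11241256 236.71840077]
```

View pics/chk3.png

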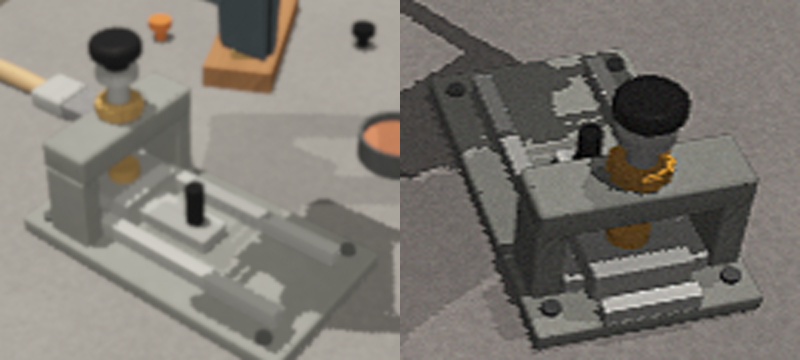

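The stud is under the ram in both crops and the carriage is in. Now I'll go over the knob and descend.

```bash
python3 -m jog '{"jaw":[0,0,0,0,0,0,0,0],"slide":[[-0.82,-0.01,0],[-0.82,-0.01,0],[-0.82,-0.01,0],[-0.82,-0.01,0],[-0.82,-0.01,0],[0,0,0],[0,0,0],[0,0,0]],"spin":[0,0,0,0,0,0,0,0]}'
python3 -m jog '{"jaw":[0,0,0,0,0,0,0],"slide":[[0,0,0.3],[0,0,0.3],[0,0,0.2],[0,0,0.1],[0,0,0],[0,0,0],[0,0,0]],"spin":[0,0,0,0,0,0,0]}'
```

```text
time_s: 22.7
ee_pos: [620.9, 143.2, 199.9]
ee_rot: [-180.0, -0.1, 168.4]
force: [-0.0, -0.4, 0.3]
gripper_width: 0.0
gripper_force: 0.0
time_s: 23.4
ee_pos: [622.3, 143.1, 174.1]
ee_rot: [180.0, 0.0, 168.4]
force: [-0.2, 0.1, -0.5]
gripper_width: 0.4
gripper_force: 0.0
```

```bash
python3 -m jog '{"jaw":[0,0,0,0,0,0,0,0,0,0],"slide":[[0,0,0.06],[0,0,0.06],[0,0,0.06],[0,0,0.06],[0,0,0.06],[0,0,0.06],[0,0,0.06],[0,0,0.06],[0,0,0],[0,0,0]],"spin":[0,0,0,0,0,0,0,0,0,0]}'
```

```text
time_s: 24.4
ee_pos: [622.1, 143.0, 159.4]
ee_rot: [-180.0, 0.0, 168.4]
force: [-2.0, -0.1, 3.5]
gripper_width: 1.1
gripper_force: 1.4
```

```bash
python3 -m jog '{"jaw":[0,0,0,0,0],"slide":[[0,0,0.04],[0,0,0.04],[0,0,0.04],[0,0,0],[0,0,0]],"spin":[0,0,0,0,0]}'
```

```text
time_s: 24.9
ee_pos: [622.1, 143.0, 155.8]
ee_rot: [-180.0, 0.0, 168.4]
force: [0.3, 0.7, 3.4]
gripper_width: 0.7
gripper_force: 1.7
```

```bash
python3 -m jog '{"jaw":[0,0,0,0],"slide":[[0,0,0.03],[0,0,0.03],[0,0,0.03],[0,0,0]],"spin":[0,0,0,0]}'
```

```text
time_s: 25.3
ee_pos: [622.1, 143.0, 153.2]
ee_rot: [-180.0, 0.0, 168.4]
force: [-2.0, 0.0, 6.1]
gripper_width: 0.4
gripper_force: 2.9
```

```bash
python3 -m jog '{"jaw":[0,0,0,0],"slide":[[0,0,0.02],[0,0,0.02],[0,0,0],[0,0,0]],"spin":[0,0,0,0]}'
```

```text
time_s: 25.7
ee_pos: [622.1, 143.0, 152.4]
ee_rot: [180.0, 0.0, 168.4]
force: [-2.6, -1.5, 5.7]
gripper_width: 0.5
gripper_force: 3.0
```

```bash
python3 -m jog '{"jaw":[0,0,0,0],"slide":[[0,0,0.01],[0,0,0.01],[0,0,0],[0,0,0]],"spin":[0,0,0,0]}'
```

```text
time_s: 26.1
ee_pos: [622.1, 143.0, 151.8]
ee_rot: [180.0, 0.0, 168.4]
force: [-1.6, -0.5, 6.2]
gripper_width: 0.2
gripper_force: 3.1
```

```bash
python3 -m jog '{"jaw":[0,0,0,0],"slide":[[0,0,0.015],[0,0,0.015],[0,0,0],[0,0,0]],"spin":[0,0,0,0]}'
```

```text
time_s: 26.5
ee_pos: [622.1, 143.0, 150.9]
ee_rot: [180.0, 0.0, 168.4]
force: [-1.5, 0.3, 5.7]
gripper_width: 0.5
gripper_force: 3.2
```

```bash
python3 -m jog '{"jaw":[0,0,0,0],"slide":[[0,0,0.015],[0,0,0.015],[0,0,0],[0,0,0]],"spin":[0,0,0,0]}'
```

```text
time_s: 26.9
ee_pos: [622.1, 143.0, 150.1]
ee_rot: [180.0, 0.0, 168.4]
force: [-1.5, -0.3, 7.0]
gripper_width: 0.4
gripper_force: 3.3
```

```bash
python3 -m jog '{"jaw":[0,0,0],"slide":[[0,0,0.015],[0,0,0],[0,0,0]],"spin":[0,0,0]}'
```

```text
time_s: 27.2
ee_pos: [622.2, 143.0, 149.7]
ee_rot: [180.0, 0.0, 168.4]
force: [-1.1, 0.1, 6.9]
gripper_width: 1.1
gripper_force: 3.4
```

```bash
python3 -m jog '{"jaw":[0,0,0,0],"slide":[[0,0,0.015],[0,0,0.015],[0,0,0],[0,0,0]],"spin":[0,0,0,0]}'
```

```text
time_s: 27.6
ee_pos: [622.1, 143.0, 148.8]
ee_rot: [180.0, 0.0, 168.4]
force: [-2.6, -0.1, 7.7]
gripper_width: 0.4
gripper_force: 3.5
```

```bash
python3 -m jog '{"jaw":[0,0,0],"slide":[[0,0,0.015],[0,0,0],[0,0,0]],"spin":[0,0,0]}'
```

```text
time_s: 27.9
ee_pos: [622.2, 143.0, 148.4]
ee_rot: [180.0, 0.0, 168.4]
force: [-1.8, -0.8, 7.5]
gripper_width: 0.1
gripper_force: 3.5
```

```bash
python3 -m jog '{"jaw":[0,0,0],"slide":[[0,0,0.015],[0,0,0],[0,0,0]],"spin":[0,0,0]}'
```

```text
time_s: 28.2
ee_pos: [622.1, 143.0, 148.0]
ee_rot: [180.0, 0.0, 168.4]
force: [-2.3, -0.2, 7.2]
gripper_width: 0.4
gripper_force: 3.6
```

```bash
python3 -m jog '{"jaw":[0,0,0],"slide":[[0,0,0.015],[0,0,0],[0,0,0]],"spin":[0,0,0]}'
```

```text
time_s: 28.5
ee_pos: [622.1, 143.0, 147.8]
ee_rot: [180.0, 0.0, 168.4]
force: [-2.3, -0.3, 8.1]
gripper_width: 0.1
gripper_force: 4.2
```

Contact may be starting at about 147.8; I'll continue in small steps.

```bash
python3 -m jog '{"jaw":[0,0,0],"slide":[[0,0,0.01],[0,0,0],[0,0,0]],"spin":[0,0,0]}'
```

```text
time_s: 28.8
ee_pos: [622.2, 143.0, 147.8]
ee_rot: [180.0, 0.1, 168.4]
force: [-2.3, -0.8, 9.4]
gripper_width: 0.5
gripper_force: 4.8
```

```bash
python3 -m jog '{"jaw":[0,0,0],"slide":[[0,0,0.01],[0,0,0],[0,0,0]],"spin":[0,0,0]}'
```

```text
time_s: 29.1
ee_pos: [622.1, 143.0, 147.8]
ee_rot: [180.0, 0.1, 168.4]
force: [-3.0, -0.2, 10.6]
gripper_width: 0.2
gripper_force: 5.4
```

```bash
python3 -m jog '{"jaw":[0,0,0],"slide":[[0,0,0.01],[0,0,0],[0,0,0]],"spin":[0,0,0]}'
```

```text
time_s: 29.4
ee_pos: [622.2, 143.0, 147.8]
ee_rot: [180.0, 0.1, 168.4]
force: [-3.6, -1.3, 11.6]
gripper_width: -0.0
gripper_force: 6.0
```

```bash
python3 -m jog '{"jaw":[0,0,0,0,0],"slide":[[0,0,0.015],[0,0,0.015],[0,0,0.015],[0,0,0],[0,0,0]],"spin":[0,0,0,0,0]}'
```

```text
time_s: 29.9
ee_pos: [622.2, 143.0, 147.8]
ee_rot: [180.0, 0.1, 168.4]
force: [-5.4, -0.7, 18.0]
gripper_width: 0.3
gripper_force: 8.7
```

```bash
python3 -m jog '{"jaw":[0,0,0,0,0,0,0,0,0,0],"slide":[[0,0,0],[0,0,0],[0,0,0],[0,0,0],[0,0,0],[0,0,0],[0,0,0],[0,0,0],[0,0,0],[0,0,0]],"spin":[0,0,0,0,0,0,0,0,0,0]}'; python3 -m jog '{"jaw":[0,0,0,0],"slide":[[0,0,0],[0,0,0],[0,0,0],[0,0,0]],"spin":[0,0,0,0]}'
python3 -m jog '{"jaw":[0,0,0,0,0,0,0,0,0,0],"slide":[[0,0,-0.1],[0,0,-0.1],[0,0,-0.1],[0,0,-0.1],[0,0,-0.1],[0,0,-0.1],[0,0,-0.2],[0,0,-0.3],[0,0,-0.5],[0,0,-0.7]],"spin":[0,0,0,0,0,0,0,0,0,0]}'
python3 -m jog '{"jaw":[0,0,0,0,0,0],"slide":[[0.8,0,-0.3],[0.8,0,0],[0.8,0,0],[0.8,0,0],[0,0,0],[0,0,0]],"spin":[0,0,0,0,0,0]}'
python3 - <<'E'
from h import *
f=env.grab_frame("side");g=env.grab_frame("scene")
print(blobs(g,(0,0,0),(180,255,45),(345,155,400,200),200),blobs(f,(0,0,0),(180,255,45),(215,218,262,250),200),blobs(f,(0,0,0),(180,255,45),(270,295,310,345),30))
cv2.imwrite("pics/fin.png",np.hstack([cv2.resize(f[210:390,180:380],None,fx=2,fy=2,interpolation=2),cv2.resize(g[140:270,290:420],(400,360),interpolation=2)])[:,:,::-1])
E
```

```text
time_s: 30.9
ee_pos: [622.2, 143.0, 147.8]
ee_rot: [180.0, 0.1, 168.4]
force: [-5.4, -2.2, 18.3]
gripper_width: 0.4
gripper_force: 8.7
time_s: 31.3
ee_pos: [622.2, 143.0, 147.7]
ee_rot: [180.0, 0.1, 168.4]
force: [-5.1, -1.1, 16.9]
gripper_width: 0.4
gripper_force: 8.7
time_s: 32.3
ee_pos: [621.4, 143.0, 213.1]
ee_rot: [-179.9, -0.1, 168.4]
force: [-0.1, -0.7, -0.5]
gripper_width: 0.3
gripper_force: 0.0
time_s: 32.9
ee_pos: [528.4, 162.5, 223.0]
ee_rot: [180.0, 0.1, 168.4]
force: [-0.8, 0.1, -0.1]
gripper_width: 0.3
gripper_force: 0.0
[(439, array([370.8, 177.9]), [359, 167, 25, 23])] [(362, array([237.2, 234.2]), [225, 225, 25, 21])] [(139, array([277. , 311.7]), [273, 302, 9, 21])]
```

View pics/fin.png

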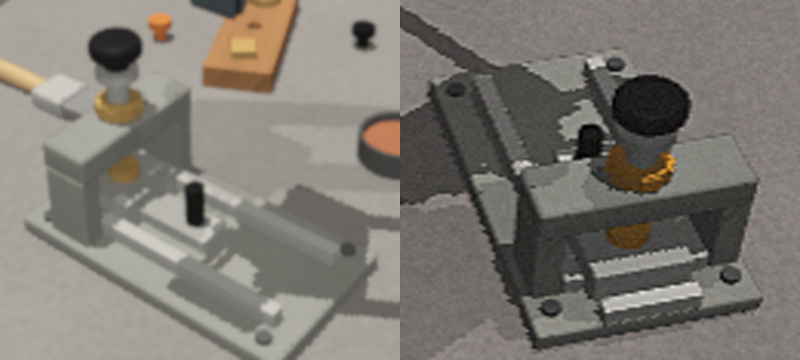

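The knob is back at its up position (scene (370.8,177.9), unchanged), the stud sits under the ram, and the post is still in. I'll hand in the job.

```bash
python3 -c "from workcell import env; print(env.job_done())"
```

```text
the job is handed in; nothing more can be done
None
```

The job is handed in at about 33 s: the small round-headed stud is seated under the ram with the carriage fully in, the knob was held on its stop at 17–18 N (readings) for over a second, the ram is back up, and I moved none of the other studs, the tin or the brush.

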